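# Change the tube in the polarimeter

## Task

The polarimeter has been zeroed and the blank tube is still shut inside it: press the black pad on its lid to release the push catch and let the lid spring open, then lift out the blank tube and lay it in the empty cradle of the tube rack. Then take the tube with the bulb from the rack, lay it in the polarimeter's cradle, swing the lid down and press it home so that the catch holds it shut. The tubes are glass, so set them down and do not drop them, and leave the spare tube and the other glassware and bottles where they are.

Things in the scene. Friction and masses are not known exactly. Their poses are not given: they have to be found in the camera images.
- polarimeter: White bench polarimeter, fixed, 230 mm (x) by 420 (y) by 125 high; end cover and key panel reach 142 mm. Origin: on the bench under its centre; x points from the front (pad side) to the rear (hinge), y to the lamp end. Its open-topped black chamber, 105 mm (x) by 210 (y), is centred at x -12.5, y +30 mm; rim 125 mm, floor 60 mm above the bench.
- tube_seat (a point): Middle of a seated tube's axis: chamber centre, 97 mm above the bench, axes as the polarimeter's. The tube lies along y, its end caps in two open 90-degree V cradles, each 34 mm long, 44 mm wide at the top, centred 57 mm either side of this point; between them it is clear to the floor, 37 mm below. A tube may lie up to about 20 mm off lengthwise.
- lid (a joint): Lid angle (rad): about 0.002 latched shut, 1.9 fully open. A damped spring drives it open; about 3 N on the pad moves it. Push-push catch: a full press takes it to its stop at -0.043, pad 5 mm below shut (6 to 10 N). From shut, press and let go frees it: it swings open by itself in 2 s. From open, down to the stop and let go latches it. A further full press frees it again.
- lid_pad (a point): Middle of the top of the ribbed black press pad, 28 by 80 mm, at the front edge of the lid's top face; moves with the lid. Shut, it faces up, 150 mm above the bench.
- lid_hinge (a point): On the hinge axis, mid-length, 137 mm above the bench, axes as the polarimeter's; the hinge runs along y. The lid is 228 mm long (y); its front edge is 137 mm from the axis, its outer (top) face 10 mm above the axis, the pad's middle 120 mm in front of it and 13 mm above. The outer face turns to the rear as the lid opens: push it shut from behind.
- lid_edge (a point): Middle of the lid's front edge at its outer face; moves with the lid. Fully open it is about 54 mm behind the hinge axis and 126 mm above it.
- tube_rack: Wooden tube rack fixed to the bench, base 224 mm (x) by 170 mm (y), with three pairs of aluminium V cradles 70 mm apart along its x axis. Origin: on the bench under its centre; the tubes lie along its y axis.
- cradle1 (a point): Middle of a tube's axis in the rack's first cradle (nearest the robot), 56 mm above the bench, axes as the rack's. It starts empty. Its two V's (30 mm long, 44 mm wide at the top) are centred 57 mm either side of the point along y; between them it is clear to the base board, 40 mm below.
- cradle2 (a point): The same point of the middle cradle (holds the sample tube or the spare tube).
- cradle3 (a point): The same point of the cradle farthest from the robot (holds the sample tube or the spare tube).
- blank_tube: Blank: plain straight glass polarimeter tube, 130 mm long: bare glass 18 mm in diameter between two aluminium end caps 30 mm in diameter, 16 mm long, on which it rests; 0.12 kg. Origin: mid-length on its axis; y runs along it. At the start it lies in the polarimeter under the shut lid.
- sample_tube: Sample: glass polarimeter tube, 130 mm long: bare glass 18 mm in diameter between two aluminium end caps 30 mm in diameter, 16 mm long, on which it rests; 0.12 kg. Origin: mid-length on its axis; y runs along it. A round bulb in the glass, 28 mm in diameter, spans y = 21 to 41 mm; the bare glass from y = -45 to +18 mm is free to grip. It starts in cradle 2 or 3.
- spare_tube: Spare: plain straight glass polarimeter tube, 130 mm long: bare glass 18 mm in diameter between two aluminium end caps 30 mm in diameter, 16 mm long, on which it rests; 0.12 kg. Origin: mid-length on its axis; y runs along it. It lies in the other of those two cradles and stays there.
- flask: Conical glass flask, 84 mm in diameter, 140 mm high; bystander. Origin under its centre.
- beaker: Small glass beaker, 60 mm in diameter, 75 mm high, in front of the polarimeter; bystander. Origin under its centre.
- dish: Low glass dish, 84 mm in diameter, 16 mm high, in front of the polarimeter; bystander. Origin under its centre.
- wash_bottle: White plastic bottle, 66 mm in diameter, 170 mm high; bystander. Origin under its centre.
- reagent_jar: White jar with black cap, 72 mm in diameter, 105 mm high, behind the polarimeter; bystander. Origin under its centre.
- amber_bottle: Amber glass bottle, 96 mm in diameter, 200 mm high; bystander. Origin under its centre.
- big_beaker: Glass beaker, 76 mm in diameter, 90 mm high, beside the rack; bystander. Origin under its centre.
There are look-alikes about, which are no part of the job. What is shaped like the sample_tube but blue or green is not meant.

How it is judged:
By the outcome, as a careful person would: the job done as asked, in the order asked, and still so for the second after the job is handed in, with the robot touching nothing.
It also fails if it takes over 72 s, if anything falls off the work surface, if the arm or the gripper's body presses on something with over 40 N, if the wrist force passes 120 N, or if a joint passes its speed limit or range.

## Robot

A 7-joint arm with a two-finger parallel gripper is mounted at the origin on the work surface. World frame = base frame: x ahead of the robot, y to its left, z up, the work surface at z = 0. Lengths are in m, angles in degrees, forces in N, time in s.
With the tool pointing down it reaches from about 0.375 to 0.925 m from the base axis. Payload 3.1 kg.
Tool frame: the origin (TCP) lies at the very end of the fingers, on their centre line; the grasp point (between the pads) lies 19 mm behind it; z points along the fingers, y is the direction in which the jaws open and shut (so a half turn about z gives the same grasp; the last joint's range is limited). The gripper opens to 85 mm and grips with 20 to 120 N. Pads are 22 mm wide; open, the fingers measure 114 mm over their backs; the gripper's body (76 mm by 85 mm) begins 54 mm behind the grasp point. The pads swing forward as they close: fully open they stand 13 mm farther back than shut.
Start: joints at [61.891, 21.939, 2.515, 91.553, -1.026, 66.532, -2.859], TCP at [0.249, -0.6, 0.231] pointing down, gripper open.
Joint ranges: [-149.38, 149.38], [-23.57, 123.04], [-84.95, 90], [0, 143.3], [-89.99, 269.99], [3.08, 112.72], [-163.45, 163.45]. Speed limits (degrees/s): [159.86, 159.86, 180, 180, 180, 180, 180].

## Interface

Orientations are given as a 3x3 rotation matrix whose columns are the frame's x, y, z axes.
In Python, from plant import bot gives the robot as it stands.
- The arm moves only by the shell command python3 -m jog 'ROWS' [FORCE]. ROWS is JSON, a list that holds one entry, the list of rows, each a list of 5 numbers: the gripper command: -1 is fully open, 1 is shut, values between are in proportion, then the shift along the tool's x, y, z in mm, then the turn about the tool's z in rad. In form: [[[grip, x, y, z, yaw], ...]]. A call has 1 to 20 rows; each row shifts and turns the commanded pose from where the row before left it, along the tool's axes as they then stand; what a row does not reach is not made up. A row lasts 1/10 s, in which the tool goes at most 50 mm and 8.59 degrees, less where a joint would pass 70% of its speed; a pose out of reach is approached as far as the arm can. A call with a gripper value outside its range is refused whole. The fingers move at their own pace and stop on an object; FORCE is the grip in N (left out, the last holds). Time passes only in rows, so rows that do not move let the fingers close. It gives the time, the measured TCP pose, the force and the opening at its end, in the units of the state.
- bot.sense(): the state, without advancing time (a new reading comes with each control period).
- bot.get_image(name): name is "side" or "top"; returns a dict with "pixels" (480x640x3 uint8, blue, green, red), "fx", "fy", "cx", "cy" (pixels), "rvec" (rotation vector, rad) and "tvec" (3), from world to camera coordinates, as OpenCV has them. Camera axes: x right, y down, z forward; pixel columns grow to the right and rows downward; lengths in m; the calibration is good to about 2 mm. A picture is of the moment at which its call begins. There is no depth.
- bot.job_done(): hands the job in, once; it reports no verdict.
The state is a dict: "time_s": time; "joint_pos": joint angles; "joint_vel": joint speeds; "tau": joint torques, N m; "eef_pos": TCP position; "orientation": TCP orientation; "contact_force": force on the tool from outside, world axes, zero at the start; "moment": the same for the moment, N m; "opening": finger opening in m.
Only numpy, scipy, OpenCV 4.12 (cv2) and the standard library are available. Lean on these libraries where they do the work, as an engineer would, in place of code of your own. Each camera call takes 0.05 s, during which the arm holds its last target. There are 200 camera calls.

## Working session

There is one attempt and no reset: what is moved stays moved. The work goes in short steps, Python scripts to look and compute and a shell command to move; the robot and the scene stay as the last step left them, time stands still between calls to the robot, and variables do not carry over. Pictures are saved under pics/ and viewed, about 8 in all and at most 12, crops included, and the job is handed in when it is done.

```bash
ls; mkdir -p pics
cat > h.py <<'E'
import numpy as np, cv2
from plant import bot
def snap(n,f):
    d=bot.get_image(n); cv2.imwrite(f'pics/{f}.png',d['pixels']); 
    np.save(f'pics/{f}.npy',{k:np.array(v) for k,v in d.items()},allow_pickle=True); return d
def load(f): return np.load(f'pics/{f}.npy',allow_pickle=True).item()
def ray(d,u,v):
    R=cv2.Rodrigues(np.array(d['rvec'],float))[0]; t=np.array(d['tvec'],float).ravel()
    return -R.T@t, R.T@np.array([(u-d['cx'])/d['fx'],(v-d['cy'])/d['fy'],1])
def onz(d,u,v,z):
    c,r=ray(d,u,v); return c+r*(z-c[2])/r[2]
def proj(d,P):
    return cv2.projectPoints(np.array(P,float).reshape(-1,3),np.array(d['rvec'],float),np.array(d['tvec'],float),np.array([[d['fx'],0,d['cx']],[0,d['fy'],d['cy']],[0,0,1.]]),None)[0].reshape(-1,2)
E
python3 - <<'E'
from h import *
for n in('top','side'):
    d=snap(n,n+'0'); print(n,ray(d,320,240))
s=bot.sense(); print(s['time_s'],s['eef_pos'],s['orientation'],s['contact_force'],s['opening'])
E
```

```text
pics
top (array([ 0.19954918, -0.03028755,  1.57388033]), array([ 0.22072585,  0.01257738, -0.97525657]))
side (array([ 0.03973842, -1.0705833 ,  1.37853834]), array([ 0.28680337,  0.60942222, -0.7392058 ]))
0.1 [ 0.24848004 -0.59971712  0.23001321] [[ 9.23798031e-01  3.82878748e-01 -1.03098316e-03]
 [ 3.82880112e-01 -9.23795576e-01  2.13381950e-03]
 [-1.35423547e-04 -2.36596120e-03 -9.99997192e-01]] [-0.04064863  0.07490715 -1.35639007] 0.085421885389103
```

View pics/top0.png

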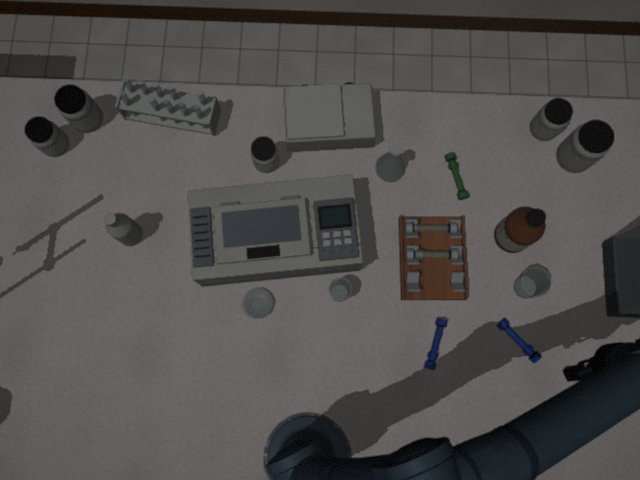

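View pics/side0.png

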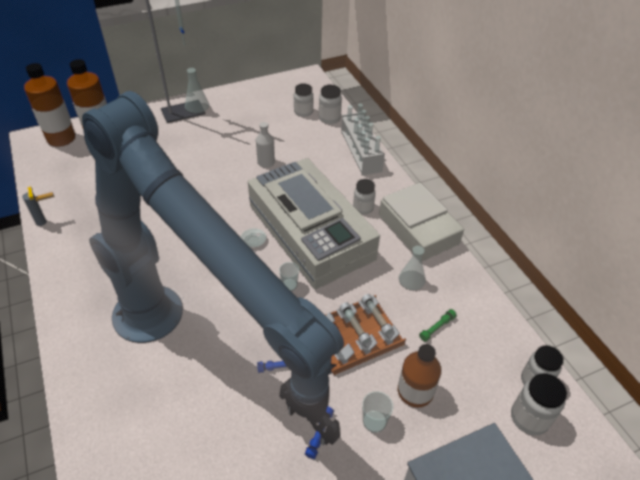

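The top view shows:
- the polarimeter at about (275,230), with its black pad at (263,252)
- the rack at (433,258), with cradle 1 empty at (435,283) and tubes at (435,254) and (435,228)

Look-alikes for the sample tube:
- rack tube at (435,254)
- rack tube at (435,228)
- blue at (437,343)
- blue at (519,341)
- green at (457,176)

Only the two rack tubes are clear glass, so I'll use a close crop to see which one has the bulb.

Run:
```python
from h import *
a=cv2.imread('pics/top0.png'); b=cv2.imread('pics/side0.png')
A=cv2.resize(a[205:310,390:480],(450,525),interpolation=3)
B=cv2.resize(a[170:290,180:370],(0,0),fx=1.8,fy=1.8,interpolation=3)
C=cv2.resize(b[285:375,315:410],(0,0),fx=3.5,fy=3.5,interpolation=3)
o=np.zeros((600,800,3),np.uint8); o[:525,:450]=A; o[:B.shape[0],450:450+342]=B; o[220:220+C.shape[0],452:452+C.shape[1]]=C
o=cv2.convertScaleAbs(o,alpha=1.6); cv2.imwrite('pics/crop0.png',o)
```

```text
(no output)
```

View pics/crop0.png

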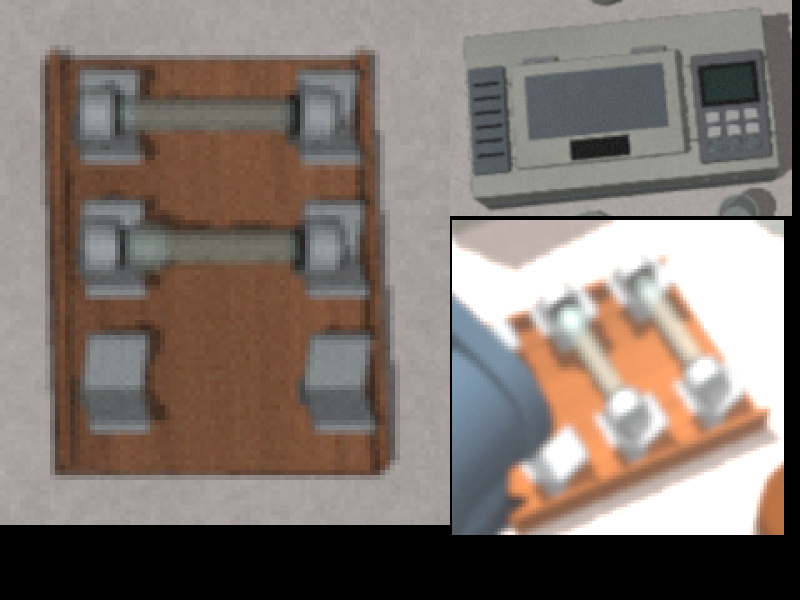

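The bulb is clear on the middle tube (cradle 2), at its left (+y) end at about (419,254). The cradle 3 tube is the plain spare. Next I'll measure.

Run:
```python
from h import *
d=load('top0'); im=d['pixels']; hsv=cv2.cvtColor(im,cv2.COLOR_BGR2HSV)
def blobs(m,x0,y0,x1,y1,amin=20):
    M=np.zeros(m.shape,np.uint8); M[y0:y1,x0:x1]=m[y0:y1,x0:x1]
    n,l,s,c=cv2.connectedComponentsWithStats(M); out=[]
    for i in range(1,n):
        if s[i,4]>=amin:
            pts=np.argwhere(l==i)[:,::-1].astype(np.float32); out.append((s[i,4],c[i].round(1),cv2.boxPoints(cv2.minAreaRect(pts))))
    return out
print('pad')
for a,c,b in blobs((im.max(2)<45).astype(np.uint8)*255,240,240,290,265):
    P=[onz(d,*p,.15)[:2] for p in b]; print(a,c,onz(d,*c,.15).round(4),np.array(P).round(4).tolist())
print('glass', im[225,250], im[205,200], im[260,330])
for a,c,b in blobs((abs(im.astype(int)-im[225,250]).max(2)<14).astype(np.uint8)*255,215,195,315,252,300):
    P=np.array([onz(d,*p,.147)[:2] for p in b]); print(a,c,onz(d,*c,.147).round(4),P.round(4).tolist())
print('rack V', im[290,413],im[275,413],im[283,440])
wood=((hsv[...,1]>90)&(hsv[...,0]<20)).astype(np.uint8)*255
for a,c,b in blobs(wood,390,205,480,310,300):
    P=np.array([onz(d,*p,.03)[:2] for p in b]); print(a,c,b.round(1).tolist(),onz(d,*c,.03).round(4),P.round(4).tolist())
g=((hsv[...,1]<60)).astype(np.uint8)*255
for a,c,b in blobs(g,404,220,465,296,60):
    P=np.array([onz(d,*p,.056)[:2] for p in b]); print(a,c,onz(d,*b.mean(0),.056).round(4),P.round(4).tolist())
```

```text
pad
342 [262.8 251.6] [0.4876 0.1253 0.15  ] [[0.4949, 0.1658], [0.506, 0.0883], [0.4804, 0.0843], [0.4694, 0.1616]]
glass [64 59 55] [84 90 89] [79 82 82]
2708 [260.9 225.9] [0.5522 0.1342 0.147 ] [[0.5828, 0.236], [0.61, 0.0471], [0.5217, 0.0343], [0.4951, 0.2207]]
rack V [83 81 78] [88 88 84] [35 50 76]
3321 [432.2 261.4] [[398.79998779296875, 216.0], [464.6000061035156, 214.10000610351562], [467.1000061035156, 298.8999938964844], [401.29998779296875, 300.8999938964844]] [ 0.5033 -0.3056  0.03  ] [[0.6225, -0.2169], [0.6348, -0.3918], [0.4085, -0.3953], [0.3967, -0.226]]
641 [432.9 228.2] [ 0.5854 -0.3044  0.056 ] [[0.5598, -0.2306], [0.6053, -0.2302], [0.6112, -0.3787], [0.5656, -0.3781]]
716 [433.5 254.2] [ 0.5178 -0.3056  0.056 ] [[0.4886, -0.2312], [0.5412, -0.2307], [0.5471, -0.3805], [0.4945, -0.3798]]
262 [412.8 281. ] [ 0.4453 -0.2507  0.056 ] [[0.4705, -0.2339], [0.4718, -0.2672], [0.4203, -0.2673], [0.419, -0.2344]]
267 [457.3 281.1] [ 0.4498 -0.364   0.056 ] [[0.475, -0.3464], [0.4764, -0.3821], [0.4249, -0.3815], [0.4234, -0.346]]
```

Measurements so far:
- **Polarimeter:** yaw about 8.2°. The pad measures 28x78 mm and is centred at (0.488, 0.125).
- **Rack:** yaw about 2.3°. The cradle 1 V's are 113.4 mm apart (114 given).
- **Rack centres:** cradle 1 at about (0.447, -0.308), cradle 2 at about (0.517, -0.3055).

Next: shut the fingers, turn so tool x matches polarimeter y, and go above the pad.

```bash
python3 -m jog '[[[1,0,0,0,-0.147],[1,0,0,0,-0.147],[1,0,0,0,-0.147],[1,0,0,0,-0.147],[1,0,0,0,-0.147],[1,0,0,0,-0.147],[1,0,0,0,-0.147],[1,0,0,0,-0.147],[1,0,0,0,-0.147]]]' 30
python3 -m jog '[[[1,38,18.9,0,0],[1,38,18.9,0,0],[1,38,18.9,0,0],[1,38,18.9,0,0],[1,38,18.9,0,0],[1,38,18.9,0,0],[1,38,18.9,0,0],[1,38,18.9,0,0],[1,38,18.9,0,0],[1,38,18.9,0,0],[1,38,18.9,0,0],[1,38,18.9,0,0],[1,38,18.9,0,0],[1,38,18.9,0,0],[1,38,18.9,0,0],[1,38,18.9,0,0],[1,38,18.9,0,0],[1,38,18.9,0,0],[1,0,0,0,0]]]'
cat >> h.py <<'E'
def go(x,y,z,ang):
    "shift mm in tool axes and yaw needed to reach TCP x,y,z with tool y at world angle ang"
    s=bot.sense(); R=np.array(s['orientation']); d=np.array([x,y,z])-s['eef_pos']
    a=np.degrees(np.arctan2(R[1,1],R[0,1])); yaw=-np.radians(ang-a)
    print('t',s['time_s'],'pos',np.round(s['eef_pos'],4),'shift',(R.T@d*1000).round(1),'yaw',yaw.round(4),'F',np.round(s['contact_force'],1),'open',round(s['opening'],4),'j7',round(s['joint_pos'][6],1))
E
python3 -c "
from h import *
go(.4876,.1253,.15,8.17)"
```

```text
time_s: 1.0
eef_pos: [0.2485, -0.6, 0.2304]
orientation: [[-0.15, 0.989, -0.001], [0.989, 0.15, 0.001], [0.002, -0.0, -1.0]]
contact_force: [0.1, 0.7, -0.0]
opening: -0.0003
time_s: 2.9
eef_pos: [0.4867, 0.1333, 0.2318]
orientation: [[-0.155, 0.988, 0.001], [0.988, 0.155, 0.006], [0.006, 0.002, -1.0]]
contact_force: [-0.8, -0.3, 0.7]
opening: 0.0
t 2.9 pos [0.4867 0.1333 0.2318] shift [-8.5 -0.5 81.8] yaw 0.013 F [-0.8 -0.3  0.7] open 0.0 j7 -18.3
```

```bash
python3 -m jog '[[[1,-4,0,25,0.013],[1,-4,0,25,0],[1,0,0,15,0],[1,0,0,9,0],[1,0,0,4,0],[1,0,0,4,0],[1,0,0,2,0],[1,0,0,2,0],[1,0,0,0,0]]]'
python3 -c "
from h import *
go(.4876,.1253,.145,8.17)"
```

```text
time_s: 3.8
eef_pos: [0.4876, 0.1177, 0.1456]
orientation: [[-0.132, 0.991, 0.0], [0.991, 0.132, -0.0], [-0.0, 0.0, -1.0]]
contact_force: [-2.6, -1.0, 3.9]
opening: 0.0002
t 3.8 pos [0.4876 0.1177 0.1456] shift [7.6 1.  0.6] yaw -0.0104 F [-2.6 -1.   3.9] open 0.0002 j7 -23.6
```

```bash
python3 -m jog '[[[1,0,0,1,0],[1,0,0,1,0],[1,0,0,1,0],[1,0,0,0,0]]]'; python3 -m jog '[[[1,0,0,1,0],[1,0,0,1,0],[1,0,0,0,0]]]'
```

```text
time_s: 4.2
eef_pos: [0.4878, 0.1177, 0.1448]
orientation: [[-0.132, 0.991, -0.0], [0.991, 0.132, -0.002], [-0.002, -0.001, -1.0]]
contact_force: [-8.0, -2.3, 17.7]
opening: -0.0004
time_s: 4.5
eef_pos: [0.4879, 0.1177, 0.1446]
orientation: [[-0.131, 0.991, -0.001], [0.991, 0.131, -0.004], [-0.004, -0.001, -1.0]]
contact_force: [-12.2, -3.8, 29.2]
opening: 0.0001
```

Clearly at the stop. Release and withdraw.

```bash
python3 -m jog '[[[1,0,0,-30,0],[1,0,-10,-40,0],[1,0,-30,-40,0],[-0.2,-40,-20,-40,0],[-0.2,-45,0,-10,0],[-0.2,-45,0,0,0],[-0.2,-45,0,0,0],[-0.2,0,0,0,0],[-0.2,0,0,0,0],[-0.2,0,0,0,0],[-0.2,0,0,0,0],[-0.2,0,0,0,0],[-0.2,0,0,0,0],[-0.2,0,0,0,0],[-0.2,0,0,0,0],[-0.2,0,0,0,0],[-0.2,0,0,0,0]]]'
python3 - <<'E'
from h import *
d=snap('top','top1'); e=snap('side','side1'); go(.4876,.1253,.145,8.17)
A=d['pixels'][150:300,170:380]; B=e['pixels'][140:290,230:400]
o=np.zeros((600,800,3),np.uint8); A=cv2.resize(A,(0,0),fx=3.8,fy=3.8,interpolation=3)
o=cv2.convertScaleAbs(A,alpha=1.7); cv2.imwrite('pics/crop1.png',o); print(o.shape)
E
```

```text
time_s: 6.2
eef_pos: [0.4537, -0.0568, 0.2936]
orientation: [[-0.132, 0.991, 0.0], [0.991, 0.132, 0.0], [0.0, 0.0, -1.0]]
contact_force: [0.6, -0.1, 0.0]
opening: 0.0509
t 6.3 pos [ 0.4537 -0.0568  0.2936] shift [176.1  57.6 148.6] yaw -0.0107 F [0.3 0.8 0.4] open 0.0508 j7 10.7
(570, 798, 3)
```

View pics/crop1.png

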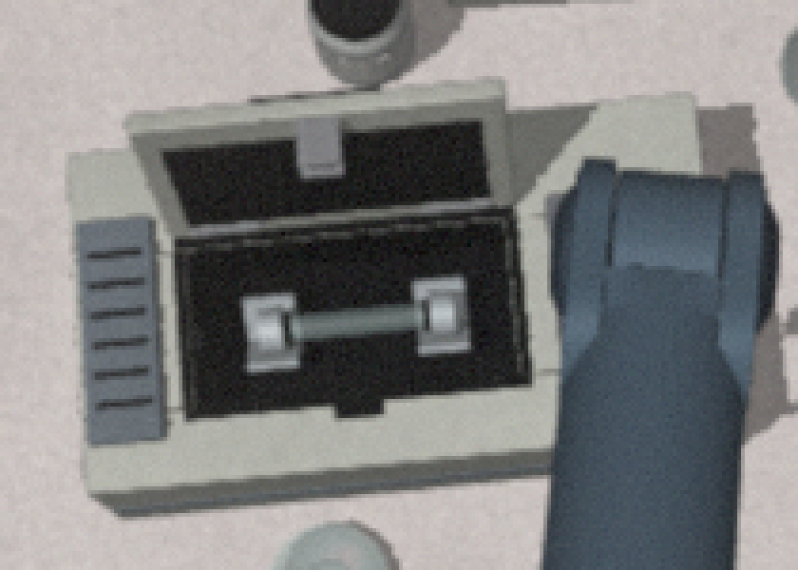

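The lid stands open and the blank tube lies in its V's at about crop (270,332) and (443,315). The glass runs between them.

Run:
```python
from h import *
d=load('top1'); im=d['pixels']; g=(im.max(2)>50).astype(np.uint8); M=np.zeros_like(g); M[222:250,226:300]=g[222:250,226:300]
n,l,s,c=cv2.connectedComponentsWithStats(M)
for i in range(1,n):
    if s[i,4]>30:
        b=cv2.boxPoints(cv2.minAreaRect(np.argwhere(l==i)[:,::-1].astype(np.float32))); print(s[i],c[i],onz(d,*b.mean(0),.097),[onz(d,*p,.097)[:2].round(4).tolist() for p in b])
f=lambda x,y,z:onz(d,170+x/3.8,150+y/3.8,z)[:2].round(4)
C=[f(*p,.125) for p in((178,237),(516,203),(531,380),(190,420))]; print('rim',C,np.mean(C,0))
V=[f(270,332,.097),f(443,315,.097)]; print('V',V,np.mean(V,0),np.linalg.norm(V[0]-V[1]))
# tube caps bright
print('caps',f(270,328,.11),f(443,312,.11))
B=[f(*p,.125) for p in((68,155),(695,95),(90,492))];print('body',B,np.linalg.norm(B[0]-B[1]),np.linalg.norm(B[0]-B[2]))
px=np.array([.9898,.1421]);py=np.array([-.1421,.9898])
o=(B[1]+B[2])/2; print('origin',o,'seat',o-.0125*px+.03*py)
```

```text
[246 223  48  21 435] [275.45977011 233.37931034] [0.54482574 0.11767695 0.097     ] [[0.5643, 0.1796], [0.5771, 0.0621], [0.5255, 0.0561], [0.5129, 0.1728]]
[234 227  15  21 240] [240.24166667 237.18333333] [0.53365777 0.18860363 0.097     ] [[0.5574, 0.2093], [0.5614, 0.1754], [0.5101, 0.1681], [0.5061, 0.2017]]
rim [array([0.5881, 0.2491]), array([0.6201, 0.0278]), array([0.5012, 0.0126]), array([0.4661, 0.2317])] [0.543875 0.1303  ]
V [array([0.5327, 0.1882]), array([0.5489, 0.0739])] [0.5408  0.13105] 0.11544232326144517
caps [0.5325 0.1865] [0.5478 0.0731]
body [array([0.6415, 0.3265]), array([ 0.6996, -0.0881]), array([0.4167, 0.2922])] 0.4186511316119903 0.22740169304558833
origin [0.55815 0.10205] seat [0.5415145  0.12996775]
```

```bash
python3 -c "
from h import *
go(.541,.131,.20,8.17)"
```

```text
t 6.3 pos [ 0.4537 -0.0568  0.2936] shift [174.7 111.3  93.6] yaw -0.0107 F [0.3 0.8 0.4] open 0.0508 j7 10.7
```

```bash
python3 -m jog '[[[-0.2,35,22.3,10,-0.0107],[-0.2,35,22.3,15,0],[-0.2,35,22.3,15,0],[-0.2,35,22.3,15,0],[-0.2,34.7,22.1,20,0],[-0.2,0,0,18,0],[-0.2,0,0,0,0],[-0.2,0,0,0,0],[-0.2,0,0,0,0]]]'
python3 -c "
from h import *
go(.541,.131,.079,8.17)"
```

```text
time_s: 7.2
eef_pos: [0.5402, 0.1305, 0.2016]
orientation: [[-0.14, 0.99, 0.002], [0.99, 0.14, -0.001], [-0.001, 0.002, -1.0]]
contact_force: [-0.1, 0.5, 0.4]
opening: 0.0512
t 7.2 pos [0.5402 0.1305 0.2016] shift [  0.5   0.6 122.6] yaw -0.0024 F [-0.1  0.5  0.4] open 0.0512 j7 -22.6
```

```bash
python3 -m jog '[[[-0.2,0,0.5,25,0],[-0.2,0,0,25,0],[-0.2,0,0,25,0],[-0.2,0,0,20,0],[-0.2,0,0,15,0],[-0.2,0,0,10,0],[-0.2,0,0,2,0],[-0.2,0,0,0,0],[-0.2,0,0,0,0]]]'
python3 -m jog '[[[0.2,0,0,0,0],[0.4,0,0,0,0],[0.7,0,0,0,0],[1,0,0,0,0],[1,0,0,0,0],[1,0,0,0,0]]]' 30
```

```text
time_s: 8.1
eef_pos: [0.5408, 0.1322, 0.0797]
orientation: [[-0.142, 0.99, 0.002], [0.99, 0.142, 0.0], [0.0, 0.002, -1.0]]
contact_force: [0.1, -0.5, -0.5]
opening: 0.0512
time_s: 8.7
eef_pos: [0.5414, 0.1322, 0.0795]
orientation: [[-0.142, 0.99, 0.003], [0.99, 0.142, 0.001], [0.0, 0.003, -1.0]]
contact_force: [3.1, 0.5, 2.6]
opening: 0.0171
```

Gripped at 17 mm, which fits the 18 mm glass. Lift.

```bash
python3 -m jog '[[[1,0,0,-5,0],[1,0,0,-15,0],[1,0,0,-25,0],[1,0,0,-30,0],[1,0,0,-30,0],[1,0,0,-20,0],[1,0,0,0,0],[1,0,0,0,0]]]'
python3 -c "
from h import *
go(.447,-.308,.2,2.27)"
```

```text
time_s: 9.5
eef_pos: [0.5389, 0.1316, 0.2033]
orientation: [[-0.142, 0.99, -0.001], [0.99, 0.142, -0.001], [-0.001, -0.001, -1.0]]
contact_force: [-1.2, 1.2, -1.9]
opening: 0.0169
t 9.5 pos [0.5389 0.1316 0.2033] shift [-422.1 -153.6    3.8] yaw 0.1033 F [-1.2  1.2 -1.9] open 0.0169 j7 -22.6
```

```bash
python3 -m jog '[[[1,-10,-4,0,0],[1,-25,-9,0,0],[1,-36,-13,0,0],[1,-36,-13,0,0],[1,-36,-13,0,0],[1,-36,-13,0,0],[1,-36,-13,0,0],[1,-36,-13,0,0],[1,-36,-13,0,0],[1,-36,-13,0,0],[1,-36,-13,0,0],[1,-30,-11,0,0],[1,-22,-8,0,0],[1,-11,-4,0,0],[1,0,0,0,0.05],[1,0,0,0,0.05],[1,0,0,0,0],[1,0,0,0,0]]]'
python3 - <<'E'
from h import *
go(.447,-.308,.0385,2.27)
d=snap('top','top2'); e=snap('side','side2')
A=cv2.resize(d['pixels'][190:330,380:500],(0,0),fx=3.3,fy=3.3,interpolation=3);B=cv2.resize(e['pixels'][250:390,290:410],(0,0),fx=3.3,fy=3.3,interpolation=3)
cv2.imwrite('pics/crop2.png',cv2.convertScaleAbs(np.hstack([A,B]),alpha=1.5))
E
```

```text
time_s: 11.3
eef_pos: [0.448, -0.3065, 0.2028]
orientation: [[-0.045, 0.999, -0.001], [0.999, 0.045, 0.001], [0.001, -0.001, -1.0]]
contact_force: [0.6, 0.6, -0.9]
opening: 0.0171
t 11.3 pos [ 0.448  -0.3065  0.2028] shift [ -1.7  -0.9 164.3] yaw 0.0054 F [ 0.6  0.6 -0.9] open 0.0171 j7 24.9
```

View pics/crop2.png

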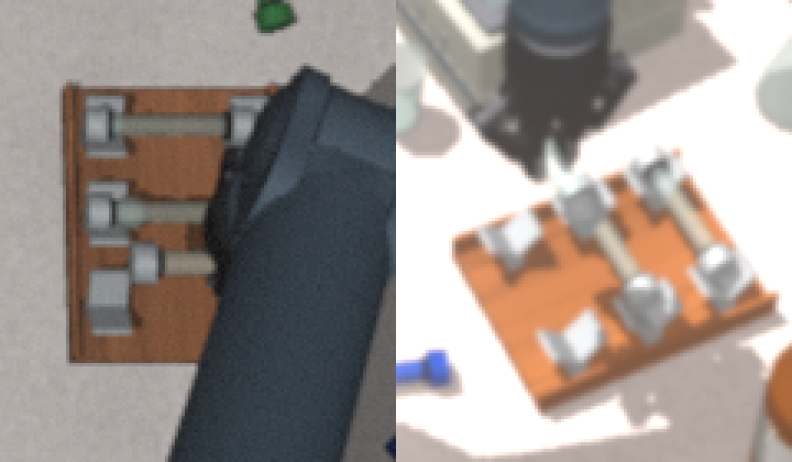

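The held blank's +y cap is at crop (128..158, 264), hanging level above the cradle. I'll check its lengthwise offset.

Run:
```python
from h import *
d=load('top2')
for u in(128,158): print(onz(d,380+u/3.3,190+264/3.3,.2203))
```

```text
[ 0.44464531 -0.24102551  0.2203    ]
[ 0.44546939 -0.26174921  0.2203    ]
```

The tube is centred on the TCP to within about 1 mm. Lower it.

```bash
python3 -m jog '[[[1,-1.5,-0.9,20,0.005],[1,0,0,30,0],[1,0,0,35,0],[1,0,0,30,0],[1,0,0,20,0],[1,0,0,12,0],[1,0,0,6,0],[1,0,0,4,0],[1,0,0,3,0],[1,0,0,2,0],[1,0,0,0,0],[1,0,0,0,0]]]'
python3 -c "
from h import *
go(.447,-.308,.0385,2.27)"
```

```text
time_s: 12.6
eef_pos: [0.448, -0.3094, 0.0421]
orientation: [[-0.038, 0.999, 0.001], [0.999, 0.038, -0.001], [-0.001, 0.001, -1.0]]
contact_force: [-0.9, 0.3, -1.6]
opening: 0.0171
t 12.6 pos [ 0.448  -0.3094  0.0421] shift [ 1.4 -1.   3.6] yaw -0.0019 F [-0.9  0.3 -1.6] open 0.0171 j7 17.1
```

```bash
python3 -m jog '[[[1,0,0,1.5,0],[1,0,0,1,0],[1,0,0,1,0],[1,0,0,0,0],[1,0,0,0,0]]]'
```

```text
time_s: 13.1
eef_pos: [0.4477, -0.3093, 0.0392]
orientation: [[-0.038, 0.999, -0.001], [0.999, 0.038, -0.001], [-0.001, -0.001, -1.0]]
contact_force: [-2.1, 0.6, 5.7]
opening: 0.0171
```

Seated, with about 5.7 N of support. Release and rise, then take the next look.

```bash
python3 -m jog '[[[0.5,0,0,0,0],[0.2,0,0,0,0],[0,0,0,0,0],[-0.1,0,0,0,0],[-0.1,0,0,0,0],[-0.1,0,0,-15,0],[-0.1,0,0,-30,0],[-0.1,0,0,-40,0],[-0.1,0,0,-30,0],[-0.1,0,0,0,0],[-0.1,0,0,0,0]]]'
python3 - <<'E'
from h import *
go(.517,-.311,.15,2.27)
e=snap('side','side3')
cv2.imwrite('pics/crop3.png',cv2.convertScaleAbs(cv2.resize(e['pixels'][250:390,290:410],(0,0),fx=4,fy=4,interpolation=3),alpha=1.1))
E
```

```text
time_s: 14.2
eef_pos: [0.4483, -0.3096, 0.1548]
orientation: [[-0.038, 0.999, 0.002], [0.999, 0.038, -0.002], [-0.002, 0.002, -1.0]]
contact_force: [-0.4, -0.8, -0.4]
opening: 0.0469
t 14.2 pos [ 0.4483 -0.3096  0.1548] shift [-4.  68.5  5. ] yaw -0.0019 F [-0.4 -0.8 -0.4] open 0.0469 j7 22.6
```

View pics/crop3.png

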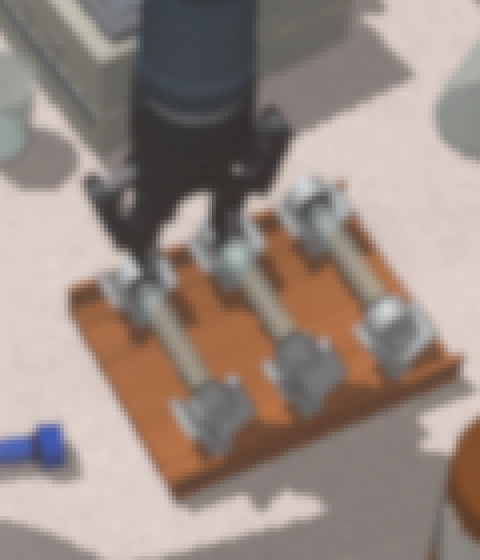

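The blank lies in both V's of cradle 1, its caps at crop (150,290) and (215,410). Next I'll fetch the sample, gripping 6 mm off centre, away from the bulb.

```bash
python3 -m jog '[[[-0.1,-1,20,0,0],[-0.1,-2,30,0,0],[-0.1,-1,19.5,0,0],[-0.1,0,0,0,0],[-0.1,0,0,0,0],[-0.1,0,0,20,0],[-0.1,0,0,30,0],[-0.1,0,0,25,0],[-0.1,0,0,20,0],[-0.1,0,0,14,0],[-0.1,0,0,6,0],[-0.1,0,0,0,0],[-0.1,0,0,0,0]]]'
python3 -c "
from h import *
go(.518,-.3115,.0385,2.27)"
```

```text
time_s: 15.55
eef_pos: [0.5178, -0.3109, 0.039]
orientation: [[-0.038, 0.999, 0.001], [0.999, 0.038, -0.001], [-0.001, 0.001, -1.0]]
contact_force: [1.0, -0.4, -0.7]
opening: 0.047
t 15.55 pos [ 0.5178 -0.3109  0.039 ] shift [-0.6  0.2  0.5] yaw -0.0021 F [ 1.  -0.4 -0.7] open 0.047 j7 13.2
```

```bash
python3 -m jog '[[[0.2,0,0,0,0],[0.4,0,0,0,0],[0.7,0,0,0,0],[1,0,0,0,0],[1,0,0,0,0],[1,0,0,0,0]]]' 30
python3 -m jog '[[[1,0,0,-5,0],[1,0,0,-15,0],[1,0,0,-25,0],[1,0,0,-30,0],[1,0,0,-35,0],[1,0,0,-35,0],[1,0,0,-20,0],[1,0,0,0,0],[1,0,0,0,0]]]'
python3 - <<'E'
from h import *
go(.541,.125,.2,8.17)
d=snap('top','top4'); e=snap('side','side4')
A=cv2.resize(d['pixels'][190:330,380:500],(0,0),fx=3.3,fy=3.3,interpolation=3);B=cv2.resize(e['pixels'][250:390,290:410],(0,0),fx=3.3,fy=3.3,interpolation=3)
cv2.imwrite('pics/crop4.png',cv2.convertScaleAbs(np.hstack([A,B]),alpha=1.2))
E
```

```text
time_s: 16.15
eef_pos: [0.5168, -0.3109, 0.0391]
orientation: [[-0.037, 0.999, -0.001], [0.999, 0.037, -0.001], [-0.001, -0.001, -1.0]]
contact_force: [-3.1, 0.4, 6.7]
opening: 0.0168
time_s: 17.05
eef_pos: [0.5172, -0.3103, 0.2033]
orientation: [[-0.038, 0.999, 0.001], [0.999, 0.038, -0.0], [-0.0, 0.001, -1.0]]
contact_force: [0.5, 0.2, -3.3]
opening: 0.0167
t 17.05 pos [ 0.5172 -0.3103  0.2033] shift [434.1  40.3   3.2] yaw -0.1046 F [ 0.5  0.2 -3.3] open 0.0167 j7 19.0
```

View pics/crop4.png

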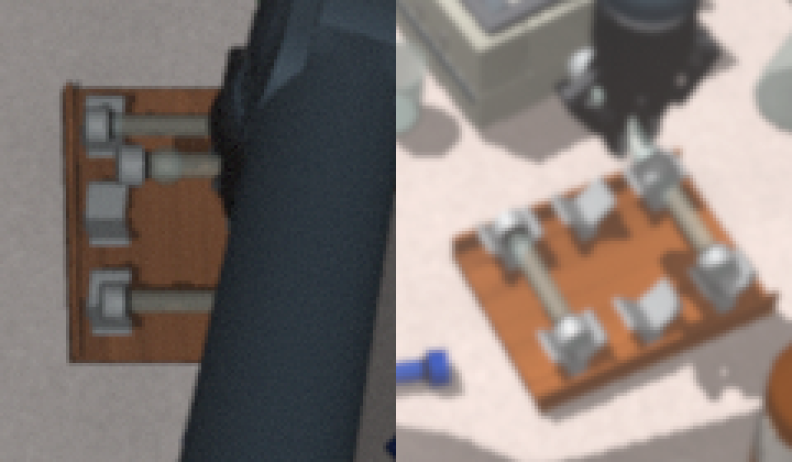

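Blank seated, spare still in cradle 3, and the sample with its bulb held level (crop (165,163)). I'll work out the tube's centre relative to the TCP.

```bash
python3 - <<'E'
from h import *
d=load('top4')
p=onz(d,380+115/3.3,190+163/3.3,.2208); q=onz(d,380+117.5/3.3,190+163/3.3,.2208); print(p,q,'centre y rel TCP mm',(p[1]-.065+.3103)*1000,(q[1]-.065+.3103)*1000)
E
python3 -m jog '[[[1,10,1,0,0],[1,25,2.3,0,0],[1,36,3.3,0,0],[1,36,3.3,0,0],[1,36,3.3,0,0],[1,36,3.3,0,0],[1,36,3.3,0,0],[1,36,3.3,0,0],[1,36,3.3,0,0],[1,36,3.3,0,0],[1,36,3.3,0,0],[1,36,3.3,0,0],[1,25,2.3,0,0],[1,14,2,0,0],[1,0,0,0,-0.05],[1,0,0,0,-0.0546],[1,0,0,0,0],[1,0,0,0,0]]]'
python3 -c "
from h import *
go(.541,.125,.0795,8.17)"
```

```text
[ 0.5158769 -0.2315946  0.2208   ] [ 0.515946   -0.23334122  0.2208    ] centre y rel TCP mm 13.705396429126381 11.958779930365814
time_s: 18.95
eef_pos: [0.5411, 0.1239, 0.2024]
orientation: [[-0.14, 0.99, -0.001], [0.99, 0.14, -0.0], [-0.0, -0.001, -1.0]]
contact_force: [0.7, 0.4, -1.6]
opening: 0.0168
t 18.95 pos [0.5411 0.1239 0.2024] shift [  1.1   0.3 122.9] yaw -0.0024 F [ 0.7  0.4 -1.6] open 0.0168 j7 -21.7
```

The tube sits about +12 mm from the TCP, so I'll aim the TCP 11 mm short of the seat.

```bash
python3 -m jog '[[[1,-4,0.7,20,0],[1,0,0,30,0],[1,0,0,25,0],[1,0,0,18,0],[1,0,0,12,0],[1,0,0,7,0],[1,0,0,4,0],[1,0,0,2.5,0],[1,0,0,1,0],[1,0,0,0,0],[1,0,0,0,0]]]'
python3 -c "
from h import *
go(.5425,.1201,.0795,8.17)"
```

```text
time_s: 20.05
eef_pos: [0.5432, 0.121, 0.0842]
orientation: [[-0.142, 0.99, 0.001], [0.99, 0.142, 0.0], [-0.0, 0.001, -1.0]]
contact_force: [0.0, -0.2, -1.7]
opening: 0.0166
t 20.05 pos [0.5432 0.121  0.0842] shift [-0.8 -0.8  4.7] yaw -0.0002 F [ 0.  -0.2 -1.7] open 0.0166 j7 -27.6
```

```bash
python3 -m jog '[[[1,0,-0.5,2,0],[1,0,0,1,0],[1,0,0,1,0],[1,0,0,0.7,0],[1,0,0,0,0],[1,0,0,0,0]]]'
```

```text
time_s: 20.65
eef_pos: [0.5431, 0.121, 0.0801]
orientation: [[-0.142, 0.99, 0.002], [0.99, 0.142, -0.0], [-0.0, 0.001, -1.0]]
contact_force: [-1.9, -1.2, 6.1]
opening: 0.0169
```

6 N of support at the height that matches a seated tube. Release, rise clear of the lid, look, and compute the edge from both estimates.

```bash
python3 -m jog '[[[0.5,0,0,0,0],[0.2,0,0,0,0],[0,0,0,0,0],[-0.1,0,0,0,0],[-0.1,0,0,0,0],[-0.1,0,0,-15,0],[-0.1,0,0,-35,0],[-0.1,0,0,-45,0],[-0.1,0,0,-45,0],[1,0,0,-45,0],[1,0,0,-45,0],[1,0,0,-20,0],[1,0,0,0,0],[1,0,0,0,0]]]'
python3 - <<'E'
from h import *
d=load('top1'); f=lambda x,y,z:onz(d,170+x/3.8,150+y/3.8,z).round(4)
print('edge img',f(128,120,.263),f(505,82,.263), 'jar top',onz(d,262,148,.105))
H=np.array([.6064,.1424]);px=np.array([.9898,.1421])
print('edge geom mid',H+.054*px)
go(.70,.1559,.33,8.17)
d=snap('top','top5'); e=snap('side','side5')
A=cv2.resize(d['pixels'][150:300,170:380],(0,0),fx=2.0,fy=2.0,interpolation=3);B=cv2.resize(e['pixels'][140:290,230:400],(0,0),fx=2,fy=2,interpolation=3)
cv2.imwrite('pics/crop5.png',cv2.convertScaleAbs(np.hstack([A,B]),alpha=1.4))
E
```

```text
time_s: 22.05
eef_pos: [0.542, 0.121, 0.3296]
orientation: [[-0.142, 0.99, 0.001], [0.99, 0.142, -0.0], [-0.001, 0.001, -1.0]]
contact_force: [-0.0, 0.6, -0.8]
opening: -0.0003
edge img [0.6228 0.2584 0.263 ] [0.6558 0.0324 0.263 ] jar top [0.77104034 0.14920269 0.105     ]
edge geom mid [0.6598492 0.1500734]
t 22.05 pos [0.542  0.121  0.3296] shift [ 12.1 161.3  -0.2] yaw 0.0001 F [-0.   0.6 -0.8] open -0.0003 j7 -16.5
```

View pics/crop5.png

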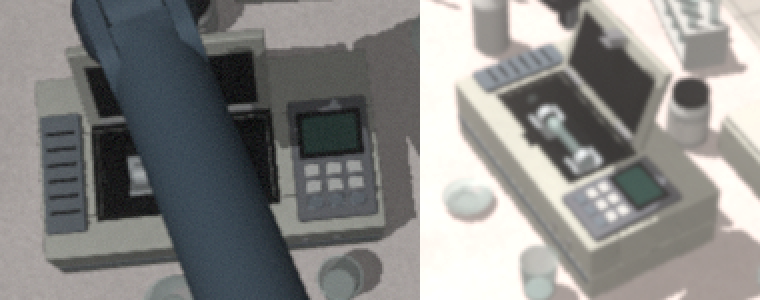

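The sample is seated across both V's with the bulb at its +y end. The lid is now fully open, farther than in the earlier picture, so I'll re-measure the edge.

Run:
```python
from h import *
d=load('top5')
for u,v in((170+70/2,150+42/2),(170+265/2,150+30/2)): print(onz(d,u,v,.263))
im=d['pixels']
for u in(210,215,295,300): print(u,im[155:185,u].mean(1).round().astype(int).tolist())
```

```text
[0.64835761 0.25745934 0.263     ]
[0.6716541  0.03405473 0.263     ]
210 [50, 45, 38, 43, 43, 42, 41, 41, 39, 36, 35, 33, 41, 51, 56, 71, 88, 87, 84, 90, 87, 97, 87, 76, 72, 72, 74, 76, 75, 75]
215 [52, 56, 55, 56, 54, 54, 54, 53, 56, 58, 54, 54, 51, 49, 48, 40, 38, 38, 36, 35, 34, 29, 30, 41, 59, 72, 76, 75, 55, 28]
295 [112, 116, 113, 113, 113, 112, 114, 113, 113, 97, 86, 90, 95, 101, 87, 76, 74, 74, 71, 60, 45, 27, 19, 22, 17, 15, 15, 20, 14, 14]
300 [112, 112, 112, 116, 115, 114, 113, 113, 111, 97, 89, 89, 94, 92, 79, 72, 75, 74, 72, 76, 75, 69, 58, 51, 51, 50, 52, 51, 52, 51]
```

Edge midpoint is about (0.660, 0.148), in agreement with the geometry. Go over and down behind it.

```bash
python3 -m jog '[[[1,3,35,0,0],[1,3,40,0,0],[1,3,40,0,0],[1,3,36,0,0],[1,0,10,0,0],[1,0,0,0,0],[1,0,0,0,0],[1,0,0,30,0],[1,0,0,30,0],[1,0,0,30,0],[1,0,0,5,0],[1,0,0,0,0],[1,0,0,0,0]]]'
python3 - <<'E'
from h import *
go(.70,.1559,.235,8.17)
H=np.array([.6064,.1424]);px=np.array([.9898,.1421])
print('hinge-frame x',(np.array(bot.sense()['eef_pos'][:2])-H)@px)
for th in(1.9,1.7,1.5,1.3,1.1,.9,.7,.5,.3,.15,0):
  for r in (115,): print(th,[round(-r*np.cos(th)+10*np.sin(th),1),round(137+r*np.sin(th)+10*np.cos(th),1)],end=' ')
E
```

```text
time_s: 23.45
eef_pos: [0.7004, 0.1559, 0.2364]
orientation: [[-0.142, 0.99, 0.003], [0.99, 0.142, 0.001], [0.0, 0.003, -1.0]]
contact_force: [0.3, 0.2, 1.3]
opening: 0.0001
t 23.45 pos [0.7004 0.1559 0.2364] shift [ 0.1 -0.4  1.4] yaw -0.0003 F [0.3 0.2 1.3] open 0.0001 j7 -23.3
hinge-frame x 0.09493767269320806
1.9 [np.float64(46.6), np.float64(242.6)] 1.7 [np.float64(24.7), np.float64(249.8)] 1.5 [np.float64(1.8), np.float64(252.4)] 1.3 [np.float64(-21.1), np.float64(250.5)] 1.1 [np.float64(-43.3), np.float64(244.0)] 0.9 [np.float64(-63.7), np.float64(233.3)] 0.7 [np.float64(-81.5), np.float64(218.7)] 0.5 [np.float64(-96.1), np.float64(200.9)] 0.3 [np.float64(-106.9), np.float64(180.5)] 0.15 [np.float64(-112.2), np.float64(164.1)] 0 [np.float64(-115.0), np.float64(147.0)]
```

```bash
python3 -m jog '[[[1,0,-12,-1,0],[1,0,-12,-1,0],[1,0,-10,-1,0],[1,0,-10,-1,0],[1,0,-10,-1,0],[1,0,-10,-1,0],[1,0,-10,-1,0],[1,0,-8,-1,0],[1,0,0,0,0]]]'
python3 - <<'E'
from h import *
H=np.array([.6064,.1424]);px=np.array([.9898,.1421])
s=bot.sense();print('hinge-frame x',(np.array(s['eef_pos'][:2])-H)@px,s['contact_force'],s['moment'])
d=snap('side','side6'); cv2.imwrite('pics/crop6.png',cv2.convertScaleAbs(cv2.resize(d['pixels'][100:290,220:400],(0,0),fx=2.5,fy=2.5,interpolation=3),alpha=1.2))
E
```

```text
time_s: 24.35
eef_pos: [0.6167, 0.1436, 0.2414]
orientation: [[-0.142, 0.99, -0.003], [0.99, 0.142, -0.001], [-0.001, -0.003, -1.0]]
contact_force: [1.0, 0.8, 1.4]
opening: -0.0004
hinge-frame x 0.010354647111707999 [1.02099963 0.82124236 1.41345827] [ 0.13666199 -0.28753161 -0.01826655]
```

View pics/crop6.png

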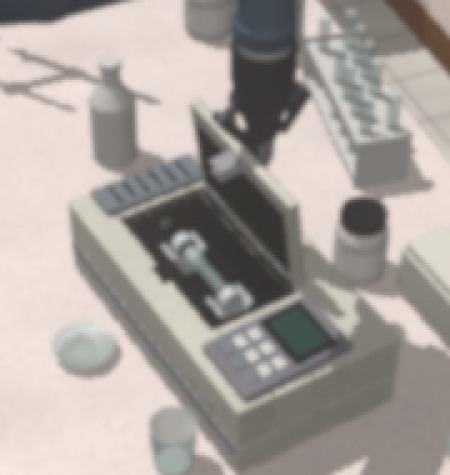

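The fingers are behind the lid, which is now about vertical. Follow the arc.

```bash
python3 -m jog '[[[1,0,-10,-1,0],[1,0,-10,-1,0],[1,0,-10,0,0],[1,0,-11,0,0],[1,0,-11,5,0],[1,0,-11,6,0],[1,0,-9,7,0],[1,0,-9,7,0],[1,0,-9,9,0],[1,0,-8,9,0],[1,0,-7,10,0],[1,0,-7,11,0],[1,0,0,0,0]]]'
python3 - <<'E'
from h import *
H=np.array([.6064,.1424]);px=np.array([.9898,.1421]);py=np.array([-.1421,.9898])
s=bot.sense();e=np.array(s['eef_pos'][:2])-H;print('hinge-frame x,y',e@px,e@py,s['contact_force'],s['moment'])
E
```

```text
time_s: 25.7
eef_pos: [0.5053, 0.1274, 0.1778]
orientation: [[-0.142, 0.99, -0.005], [0.99, 0.142, -0.001], [-0.0, -0.005, -1.0]]
contact_force: [1.0, 0.6, 1.0]
opening: 0.0001
hinge-frame x,y -0.10219548306155692 -0.00046481951974739616 [0.98822873 0.5986751  0.96808193] [ 0.04068482 -0.34484671  0.01871615]
```

```bash
python3 -m jog '[[[1,0,-5,7,0],[1,0,-5,7,0],[1,0,-4,6,0],[1,0,-2,4,0],[1,0,0,3,0],[1,0,0,2,0],[1,0,0,1.5,0],[1,0,0,1,0],[1,0,0,0,0],[1,0,0,0,0]]]'
python3 - <<'E'
from h import *
H=np.array([.6064,.1424]);px=np.array([.9898,.1421])
s=bot.sense();print((np.array(s['eef_pos'][:2])-H)@px,s['contact_force'])
E
```

```text
time_s: 26.7
eef_pos: [0.4914, 0.1258, 0.1481]
orientation: [[-0.142, 0.99, -0.001], [0.99, 0.142, -0.0], [0.0, -0.001, -1.0]]
contact_force: [1.9, -0.4, 2.8]
opening: -0.0004
-0.11613182100721398 [ 1.9050895  -0.42507284  2.79236965]
```

```bash
python3 -m jog '[[[1,0,0,1.5,0],[1,0,0,1.5,0],[1,0,0,1,0],[1,0,0,1,0],[1,0,0,1,0],[1,0,0,0,0],[1,0,0,0,0]]]'
```

```text
time_s: 27.4
eef_pos: [0.4915, 0.1259, 0.1449]
orientation: [[-0.142, 0.99, -0.002], [0.99, 0.142, -0.003], [-0.003, -0.002, -1.0]]
contact_force: [-5.0, -1.7, 20.8]
opening: -0.0002
```

At the stop (21 N, same height as the first press). Lift off and retreat.

```bash
python3 -m jog '[[[1,0,0,-8,0],[1,0,0,-15,0],[1,0,0,-30,0],[1,0,0,-40,0],[1,-20,-30,-40,0],[1,-45,-10,-10,0],[1,-45,0,0,0],[1,-45,0,0,0],[1,-45,0,0,0],[1,-45,0,0,0],[1,0,0,0,0],[1,0,0,0,0],[1,0,0,0,0],[1,0,0,0,0],[1,0,0,0,0],[1,0,0,0,0]]]'
python3 - <<'E'
from h import *
d=snap('top','top7'); e=snap('side','side7')
cv2.imwrite('pics/crop7.png',cv2.convertScaleAbs(np.hstack([cv2.resize(d['pixels'][140:320,170:480],(400,232)),cv2.resize(e['pixels'][140:372,220:420],(345,400))[:232] if 0 else cv2.resize(e['pixels'][140:380,220:427],(200,232))]),alpha=1.3))
im=d['pixels']; m=(im.max(2)<45).astype(np.uint8); M=np.zeros_like(m); M[240:265,240:290]=m[240:265,240:290]
n,l,s,c=cv2.connectedComponentsWithStats(M)
for i in range(1,n):
    if s[i,4]>100: print('pad',s[i],c[i],onz(d,*c[i],.15))
E
```

```text
time_s: 29.0
eef_pos: [0.4891, -0.1197, 0.2827]
orientation: [[-0.144, 0.99, -0.0], [0.99, 0.144, -0.0], [-0.0, -0.0, -1.0]]
contact_force: [0.5, -0.6, -0.4]
opening: -0.0003
pad [247 246  33  13 330] [262.71818182 251.55151515] [0.48767802 0.12548029 0.15      ]
```

View pics/crop7.png

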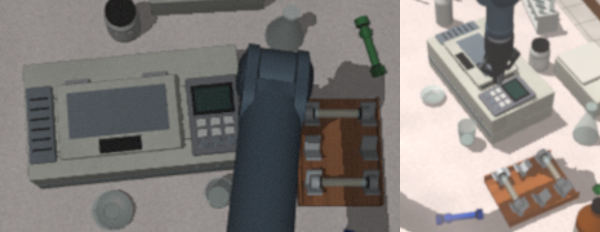

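The pad is at (262.7,251.6), the same pixel as before the first press and stable 1.5 s after release, so the lid is latched. Blank in cradle 1, cradle 2 empty, spare in cradle 3, dish and beaker where they were.

```bash
python3 -c "
from h import *
bot.job_done(); print(bot.sense()['time_s'])"
```

```text
the job is handed in; nothing more can be done
the job is handed in; nothing more can be done
```

The job is done and handed in, at about 29 s of the 72 s allowed. I pressed the pad and let the lid spring open, then laid the blank tube in cradle 1. The bulb tube went from cradle 2 into the polarimeter, and I swung the lid down from behind and pressed it to its stop at about 21 N.

**Last checks:**
- **Lid:** it is holding shut. About 1.5 s after release the pad was within 0.1 pixel of where it was before the first press.
- **Tubes:** the blank lies in both V's of cradle 1, cradle 2 is empty and the spare is still in cradle 3. The sample was across both V's of the polarimeter cradle before the lid closed; it can't be seen now.
- **Other items:** the dish and beaker are where they started. I only glanced at the other bystanders in the pictures and did not measure them.
- **Forces:** the highest force I read at the tool was about 32 N, on the first pad press.

**Disagreements:**
- **Sample position:** it was about 6 mm off centre lengthwise in its rack cradle, and I corrected for that when laying it in the polarimeter.
- **Lid edge:** my first measurement was about 20 mm short because the lid was still opening. The repeat matched the given geometry.

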